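# Lean a tablet screen on the assembly stand and hold its retaining rod through both eyes

## Task

Lift the tablet screen out of the slot rack, stand its lower edge gently (it is glass: do not drop it) on the assembly stand's deck between the crossbar and the stop peg, centred from side to side, leaning back about 20 degrees against the crossbar, and let go of it. Then draw the steel rod out of its holder block by the knob and thread it from above down through the upper and then the lower eye of the stand's bracket, so that it bars the screen's foot, until its tip shows about 15 mm below the lower eye without touching the deck. Finish while still holding the rod by its knob in that position (I will tighten the thumbscrew), with the screen still leaning and the screwdriver, bottle and tape roll left where they are.

Things in the scene. Friction and masses are not known exactly. Their poses are not given: they have to be found in the camera images.
- screen_center (a point): Centre of the loose tablet screen: a flat black slab 8 mm thick (its x), 110 mm wide (its y), 150 mm tall (its z, pointing up at the start), about 200 g. At the start it stands upright in the slot of the grey rack, lower edge 10 mm above the bench, the slot walls covering its lowest 32 mm. Either face may look forward in the stand.
- screen: The same screen as a body; its origin is the middle of its lower edge face (75 mm below its centre), axes as for its centre.
- screen_foot (a point): Middle of the screen's 8 x 110 mm lower edge face, axes as for its centre.
- deck (a point): Centre of the top of the deck of the fixed grey assembly stand; deck 140 mm (x) by 180 mm (y), top 12 mm above the bench. Stand axes: x points from the crossbar side (nearer the robot) to the stop peg side, z up. Stop peg: steel, 10 mm diameter, 22 mm tall, upright on the deck at x +40, y -45 mm from here. The bracket's post (22 x 12 mm, 98 mm tall from the deck) stands at x +40, y +83 mm.
- crossbar (a point): Middle of the axis of the stand's horizontal steel crossbar: 10 mm diameter, 120 mm long along the stand's y, axis 78 mm above the deck and 30 mm from the deck's centre towards -x; carried by two 12 mm square uprights at y +-50 mm behind it. The screen rests its back on the +x side of this bar, its top leaning towards -x. For a lean of 20 degrees the screen's rear lower edge stands on the deck 4 mm to +x of the deck's centre.
- eye_upper (a point): Centre of the top mouth of the bracket's upper eye: a vertical hole of 11 mm diameter through an aluminium arm 12 mm thick (26 mm in x; reaching 15 mm to -y and 35 mm to +y of the hole), with a small chamfer. 98 mm above the deck. Axes as the stand's. The whole stand lies below this height when empty.
- eye_lower (a point): Centre of the underside of the lower eye: same arm and hole, in line straight below the upper one (this underside is 65 mm below the upper mouth, 33 mm above the deck; the gap between the two arms is 41 mm).
- rod_knob (a point): Centre of the rod's round knob, 16 mm diameter and 36 mm tall; the rod's z axis points from tip to knob, upwards at the start. The rod below the knob is plain steel, 8 mm diameter, 130 mm long; the tip is 148 mm below this point. Loose, about 80 g. At the start it stands upright, tip down, in a holder block.
- rod_tip (a point): The rod's tip, the centre of its lower end; axes as the rod's. At the start it is 10 mm above the bench in the block.
- rod: The rod as a body; its origin is the tip.
- slot (a point): Middle of the floor of the fixed rack's slot, 10 mm above the bench; the slot runs along the rack's y, 10 mm wide between two walls 8 mm thick, 90 mm long and 32 mm high; rack base 90 x 100 x 10 mm.
- socket (a point): Centre of the mouth of the hole in the fixed wooden holder block (70 x 70 x 45 mm tall); hole 9.5 mm wide, 35 mm deep.
- screwdriver_mid (a point): Yellow screwdriver, 160 mm, lying on the bench beyond the stand; its origin. Leave alone.
- cleaner: Blue bottle, 48 mm diameter, 130 mm tall, standing; origin under its base. Leave alone.
- tape: Paper tape roll, 80 mm diameter, 25 mm tall, lying flat; origin under its centre. Leave alone.

How it is judged:
On the way, in this order (a step that is already met when the one before it is completed fails the run):
1. the screen leans against the crossbar, let go (angle between screen_center's own z axis and vertical between 0.19 and 0.52 rad and angle between the y axis of screen_center and the y axis of deck, either way round below 0.2 rad and x of screen_foot in the frame of deck between -0.03 and 0.033 m and y of screen_foot in the frame of deck between -0.02 and 0.02 m and z of screen_foot in the frame of deck between -0.004 and 0.006 m and x of screen_center in the frame of deck between -0.06 and 0 m and contact force between each of the fingers, the arm and screen below 0.05 N and linear speed of screen below 0.02 m/s), for 0.2 s.
2. the rod's tip is through the upper eye (angle between the z axis of rod_tip and the z axis of deck, either way round below 0.07 rad and z of rod_tip in the frame of eye_upper below -0.014 m and horizontal distance between rod_tip and eye_upper below 0.006 m), for 0.1 s.
At the end, for the whole second after the job is handed in: Screen at rest, untouched, foot on the deck within 20 mm of centred, leaning 0.19-0.52 rad on the crossbar, turned under 0.2 rad; rod in both eyes within 0.07 rad of upright, tip 5 mm or more below the lower eye and above the deck, knob clear above, held at rest (grasp within 30 mm of knob centre) (angle between screen_center's own z axis and vertical between 0.19 and 0.52 rad and angle between the y axis of screen_center and the y axis of deck, either way round below 0.2 rad and x of screen_foot in the frame of deck between -0.03 and 0.033 m and y of screen_foot in the frame of deck between -0.02 and 0.02 m and z of screen_foot in the frame of deck between -0.004 and 0.006 m and x of screen_center in the frame of deck between -0.06 and 0 m and contact force between each of the fingers, the arm and screen below 0.05 N and linear speed of each of screen, rod below 0.03 m/s and angle between the z axis of rod_tip and the z axis of deck, either way round below 0.07 rad and z of rod_tip in the frame of eye_lower below -0.005 m and z of rod_tip in the frame of deck above 0.005 m and z of rod_knob in the frame of eye_upper above 0.025 m and contact force between the fingers and rod above 1 N and distance between the grasp point and rod_knob below 0.03 m and horizontal distance between rod_tip and eye_lower below 0.005 m); the arm keeps its last pose, push and grip.
It fails at once if the screwdriver is disturbed (moved over 25 mm) (distance of screwdriver_mid from where it was at the start of the episode above 0.025 m).
It fails at once if the cleaner is disturbed (moved over 25 mm) (distance of cleaner from where it was at the start of the episode above 0.025 m).
It fails at once if the tape is disturbed (moved over 25 mm) (distance of tape from where it was at the start of the episode above 0.025 m).
It fails at once if the screen is dropped (linear speed of screen above 0.5 m/s and contact force between the fingers and screen below 0.05 N).
It also fails if it takes over 61 s, if anything falls off the work surface, if the arm or the gripper's body presses on something with over 40 N, if the wrist force passes 120 N, or if a joint passes its speed limit or range.

## Robot

A 7-joint arm with a two-finger parallel gripper is mounted at the origin on the work surface. World frame = base frame: x ahead of the robot, y to its left, z up, the work surface at z = 0. Lengths are in m, angles in rad, forces in N, time in s.
With the tool pointing down it reaches from about 0.425 to 1.025 m from the base axis. Payload 3.6 kg.
Tool frame: the origin (TCP) lies at the centre of the arm's flange, where the gripper is bolted on; the fingertips stand 173 mm ahead of it and the grasp point (between the pads) lies 155 mm ahead of it; z points along the fingers, y is the direction in which the jaws open and shut (so a half turn about z gives the same grasp; the last joint's range is limited). The gripper opens to 85 mm and grips with 20 to 120 N. Pads are 22 mm wide; open, the fingers measure 114 mm over their backs; the gripper's body (76 mm by 85 mm) begins 54 mm behind the grasp point. The pads swing forward as they close: fully open they stand 13 mm farther back than shut.
Start: joints at [1.05, 0.591, 0.048, 1.609, -0.033, 0.943, -0.034], TCP at [0.3, -0.66, 0.405] pointing down, gripper open.
Joint ranges: [-2.69, 2.69], [-0.47, 2.24], [-1.27, 1.36], [0.19, 2.51], [-1.53, 4.68], [0.08, 2.07], [-3.09, 3.09]. Speed limits (rad/s): [2.57, 2.57, 3.14, 3.14, 3.14, 3.14, 3.14].

## Interface

Orientations are given as a unit quaternion [x, y, z, w].
In Python, from bench import manip, imaging gives the robot as it stands.
- The arm moves only by the shell command python3 -m jog 'ROWS'. ROWS is JSON, a list of rows, each a list of 7 numbers: the turn, a rotation vector about the tool's x, y, z scaled (see below), then the shift along the tool's x, y, z scaled (see below), then the closure, from 0 (fully open) to 1 (shut). In form: [[wx, wy, wz, tx, ty, tz, gripper], ...]. A call has 1 to 20 rows; each row is the pose to reach, as a shift and turn from the pose commanded when the call began, along the tool's axes at that moment, turning the shorter way round; what a row does not reach only later rows make up. The controller multiplies each number of a shift by 150 mm and each number of a turn by 180 degrees. A row lasts 1/12 s, in which the tool goes at most 41.7 mm and 7.16 degrees, less where a joint would pass 70% of its speed; a pose out of reach is approached as far as the arm can. A call with a number of a shift or a turn outside -1 to 1 is refused whole. A call with a gripper value outside its range is refused whole. The fingers move at their own pace and stop on an object; the grip force is fixed at half the most. Time passes only in rows, so rows that repeat a pose let the fingers close. It gives the time, the measured TCP pose, the force and the opening at its end, in the units of the state.
- manip.get_obs(): the state, without advancing time (a new reading comes with each control period).
- imaging.capture(name): name is "side" or "top" or "wrist"; returns a dict with "image" (400x640x3 uint8, red, green, blue), "range_z" (400x640 float32, m along the optical axis (not along the pixel's ray), 0 where there is no reading), "fx", "fy", "cx", "cy" (pixels), "dist_coeffs" ([k1, k2, p1, p2, k3] as OpenCV has them; the pictures are not rectified), "R" (3x3) and "t" (3): a world point X has camera coordinates R X + t. Camera axes: x right, y down, z forward; pixel columns grow to the right and rows downward; lengths in m; the calibration is good to about 2 mm. A picture is of the moment at which its call begins.
- manip.finish_job(): hands the job in, once; it reports no verdict.
The state is a dict: "time_s": time; "joints": joint angles; "dq": joint speeds; "joint_efforts": joint torques, N m; "tool_pos": TCP position; "ee_rot": TCP orientation; "wrist_force": force on the tool from outside, world axes, zero at the start; "torque": the same for the moment, N m; "gripper_width": opening from 0.0 (shut) to 1.0 (fully open).
Only numpy, scipy, OpenCV 4.12 (cv2) and the standard library are available. Lean on these libraries where they do the work, as an engineer would, in place of code of your own. Each camera call takes 0.05 s, during which the arm holds its last target. There are 200 camera calls.

## Working session

There is one attempt and no reset: what is moved stays moved. The work goes in short steps, Python scripts to look and compute and a shell command to move; the robot and the scene stay as the last step left them, time stands still between calls to the robot, and variables do not carry over. Pictures are saved under pics/ and viewed, about 8 in all and at most 12, crops included, and the job is handed in when it is done.

```bash
mkdir -p pics; python3 - <<'E'
from bench import manip, imaging
import cv2, numpy as np
o=manip.get_obs(); print({k:np.round(v,4) for k,v in o.items()})
ims=[]
for n in ["side","top","wrist"]:
    c=imaging.capture(n); np.savez(f"{n}0.npz",**c)
    cv2.imwrite(f"pics/{n}0.png",c["image"][:,:,::-1])
    print(n,c["fx"],c["cx"],c["cy"],c["dist_coeffs"],"pos",np.round(-c["R"].T@c["t"],3), np.round(c["R"],2).tolist(), (c["range_z"]>0).mean())
E
```

```text
{'time_s': np.float64(0.0), 'joints': array([ 1.0505,  0.5921,  0.0483,  1.6099, -0.0333,  0.9427, -0.0337]), 'dq': array([-0.0005, -0.0015,  0.0007,  0.0002, -0.002 ,  0.0005, -0.0023]), 'joint_efforts': array([ 1.30000e-03, -5.48689e+01,  1.54660e+00, -1.98119e+01,
        9.20000e-03,  8.90000e-03, -0.00000e+00]), 'tool_pos': array([ 0.3   , -0.6595,  0.4035]), 'ee_rot': array([ 9.773e-01,  2.118e-01, -3.000e-04, -1.100e-03]), 'wrist_force': array([-0.1974,  1.2391,  0.0129]), 'torque': array([-0.0452, -0.013 , -0.0071]), 'gripper_width': np.float64(0.9977)}
side 371.5639970194408 315.5530941464565 204.26182622341798 [0.01830438 0.         0.         0.         0.        ] pos [0.364 0.538 0.799] [[-0.91, -0.41, -0.0], [-0.32, 0.71, -0.63], [0.26, -0.57, -0.78]] 0.9959296875
top 412.24431982704647 317.06795055859385 197.87837816869242 [0.00342277 0.         0.         0.         0.        ] pos [ 0.53  -0.006  1.165] [[0.03, -1.0, -0.02], [-1.0, -0.02, -0.08], [0.08, 0.02, -1.0]] 0.99603125
wrist 340.7553648738 320.78703224980904 201.40272066084378 [-0.02869297  0.          0.          0.          0.        ] pos [ 0.372 -0.626  0.372] [[0.41, -0.91, -0.0], [-0.86, -0.39, 0.31], [-0.29, -0.13, -0.95]] 0.99622265625
```

View pics/top0.png

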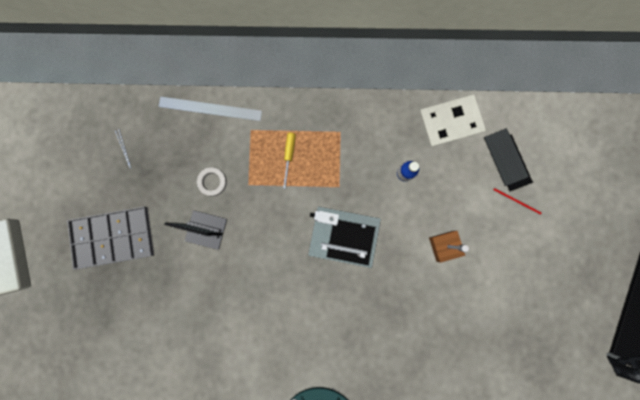

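View pics/side0.png

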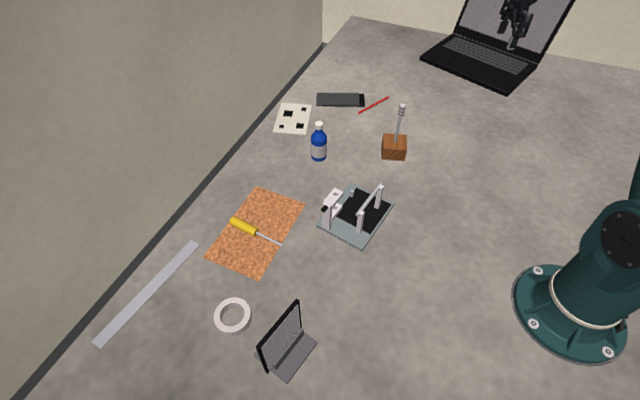

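Top view: rack and screen at about (205,230), stand at (345,238) with the bracket at (325,217), and the rod block at (447,246). The wide objects are visible in the side view too. Next I measure using the range data.

```bash
cat > h.py <<'E'
import numpy as np, cv2
from bench import manip, imaging
from scipy.spatial.transform import Rotation as Rn
def K(c): return np.array([[c["fx"],0,c["cx"]],[0,c["fy"],c["cy"]],[0,0,1]],float)
def cloud(c):
    v,u=np.mgrid[0:400,0:640]
    n=cv2.undistortPoints(np.stack([u,v],-1).reshape(-1,1,2).astype(np.float64),K(c),np.array(c["dist_coeffs"],float)).reshape(400,640,2)
    z=c["range_z"][...,None].astype(float)
    return (np.concatenate([n*z,z],-1)-c["t"])@c["R"]
def ray(c,px,h):
    n=cv2.undistortPoints(np.array(px,float).reshape(-1,1,2),K(c),np.array(c["dist_coeffs"],float)).reshape(-1,2)
    d=np.c_[n,np.ones(len(n))]@c["R"]; o=-c["R"].T@c["t"]
    return o+d*((np.asarray(h)-o[2])/d[:,2])[:,None]
def proj(c,X): 
    return cv2.projectPoints(np.array(X,float).reshape(-1,1,3),cv2.Rodrigues(np.array(c["R"]))[0],np.array(c["t"],float),K(c),np.array(c["dist_coeffs"],float))[0].reshape(-1,2)
def rect(P): 
    (cx,cy),(w,h),a=cv2.minAreaRect(P[:,:2].astype(np.float32)*1000); return np.round([cx,cy,w,h,a],1)
def look(n,tag):
    c=imaging.capture(n); np.savez(f"{tag}.npz",**c); cv2.imwrite(f"pics/{tag}.png",c["image"][:,:,::-1]); return c
def ld(tag): return dict(np.load(f"{tag}.npz"))
E
python3 - <<'E'
from h import *
for n in ["top0","side0"]:
    c=ld(n); P=cloud(c); z=P[...,2]
    def sel(lo,hi,x0,x1,y0,y1): return P[(z>lo)&(z<hi)&(P[...,0]>x0)&(P[...,0]<x1)&(P[...,1]>y0)&(P[...,1]<y1)]
    print(n)
    for nm,b in dict(screen=(.06,.2,.3,.6,.2,.5),rackbase=(.006,.02,.3,.6,.2,.5),walls=(.035,.05,.3,.6,.2,.5),deck=(.007,.02,.3,.6,-.2,.1),upper=(.1,.125,.3,.6,-.2,.15),bar=(.08,.099,.3,.6,-.2,.1),block=(.035,.06,.3,.6,-.5,-.25),knob=(.12,.2,.3,.6,-.5,-.25)).items():
        Q=sel(*b)
        if len(Q)>3: print(nm,len(Q),np.round(Q.mean(0),3),"zmax",Q[:,2].max().round(3),rect(Q))
E
```

```text
top0
screen 299 [0.53  0.33  0.136] zmax 0.164 [530.7 337.8 113.4   9.4  77.5]
rackbase 820 [0.525 0.347 0.01 ] zmax 0.02 [450.6 354.3 277.3 283.7   5.9]
walls 128 [0.534 0.326 0.041] zmax 0.049 [529.3 331.4  99.8  25.8  76.4]
deck 2706 [ 0.517 -0.063  0.011] zmax 0.02 [476.2 -51.5 180.1 227.3  80.4]
upper 243 [ 0.569 -0.003  0.108] zmax 0.114 [543.1 -44.6 170.9  45.8  55.9]
bar 204 [ 0.489 -0.053  0.093] zmax 0.099 [495.9 -39.2 143.5  56.9  58.4]
block 654 [ 0.501 -0.334  0.044] zmax 0.058 [ 501.1 -336.8   70.4   70.6   17.2]
knob 66 [ 0.502 -0.334  0.166] zmax 0.179 [ 501.6 -336.7   15.3   16.3   45.7]
side0
screen 1245 [0.527 0.343 0.124] zmax 0.164 [528.3 338.7 109.3   9.2  77.2]
rackbase 924 [0.504 0.344 0.011] zmax 0.02 [509.5 351.4 127.9  86.   46.2]
walls 312 [0.521 0.34  0.043] zmax 0.05 [521.1 340.6 109.2  14.9  74.1]
deck 2226 [ 0.51  -0.049  0.013] zmax 0.02 [517.5 -56.9 183.7 140.2  80.5]
upper 267 [0.567 0.002 0.109] zmax 0.113 [567.9   1.5  76.1  26.7  80. ]
bar 248 [ 0.497 -0.037  0.093] zmax 0.099 [508.2 -27.8 164.4  79.8  44.4]
block 415 [ 0.498 -0.329  0.045] zmax 0.06 [ 499.3 -334.3   69.6   75.5   17.3]
knob 90 [ 0.499 -0.33   0.157] zmax 0.178 [ 500.  -331.5   13.8   16.    74.4]
```

```bash
python3 - <<'E'
from h import *
c=ld("top0")["image"][:,:,::-1]
a=cv2.resize(c[190:280,150:250],None,fx=4,fy=4,interpolation=2); b=cv2.resize(c[190:280,300:390],None,fx=4,fy=4,interpolation=2)
cv2.imwrite("pics/crop0.png",np.hstack([a,b]))
E
```

```text
(no output)
```

View pics/crop0.png

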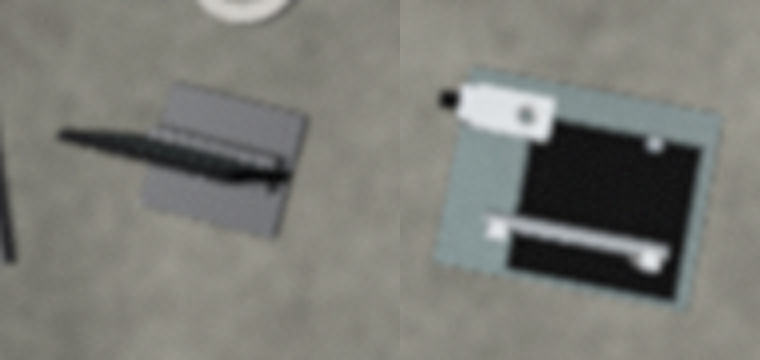

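Crop: the screen stands in the rack about 3° off the stand's yaw, at (0.529, 0.338). The eye's hole is at about crop (526,115), near (0.566, -0.010). I'm starting the approach to the screen, keeping the fingertips above everything on the bench.

```bash
cat >> h.py <<'E'
def Rt(yaw_x,tilt=0):  # tool x axis heading (deg), tool down, tilt = turn about tool x (deg)
    a=np.deg2rad(yaw_x); x=np.array([np.cos(a),np.sin(a),0]); z=np.array([0,0,-1.]); 
    return np.c_[x,np.cross(z,x),z]@Rn.from_euler('x',tilt,degrees=True).as_matrix()
def delta(p,R):
    o=manip.get_obs(); R0=Rn.from_quat(o["ee_rot"]).as_matrix()
    print("t",round(float(o["time_s"]),2),"tcp",np.round(o["tool_pos"],4),"F",np.round(o["wrist_force"],1),"grip",round(float(o["gripper_width"]),3))
    print("row", np.round(np.r_[Rn.from_matrix(R0.T@R).as_rotvec()/np.pi, R0.T@(np.array(p)-o["tool_pos"])/0.15],4).tolist())
E
A='[[0,0,0,0.927,-1,0,0],[0,0,0,0.927,-1,0,0],[0,0,0,0.927,-1,0,0],[0,0,0,0.927,-1,0,0],[0,0,0,0.927,-1,0,0]]'; true
python3 -m jog '[[0,0,0,0.927,-1,0,0],[0,0,0,0.927,-1,0,0],[0,0,0,0.927,-1,0,0],[0,0,0,0.927,-1,0,0],[0,0,0,0.927,-1,0,0]]'
python3 -m jog '[[0,0,0,0.927,-1,0,0],[0,0,0,0.927,-1,0,0],[0,0,0,0.927,-1,0,0],[0,0,0,0.927,-1,0,0],[0,0,0,0.927,-1,0,0]]'
python3 -m jog '[[0,0,0,0.927,-1,0,0],[0,0,0,0.927,-1,0,0],[0,0,0,0.927,-1,0,0],[0,0,0,0.927,-1,0,0],[0,0,0,0.927,-1,0,0]]'
python3 -m jog '[[0,0,0,0.453,-1,0,0],[0,0,0,0.453,-1,0,0],[0,0,0,0.453,-1,0,0],[0,0,0,0.453,-1,0,0],[0,0,0,0.453,-1,0,0]]'
python3 -m jog '[[0,0,0,0.453,-1,0,0],[0,0,0,0.453,-1,0,0],[0,0,0,0.453,-1,0,0],[0,0,0,0.453,-1,0,0],[0,0,0,0.453,-1,0,0]]'
python3 -c "
from h import *
delta([.529,.338,.40],Rt(77.5))"
```

```text
time_s: 0.57
tool_pos: [0.3651, -0.4632, 0.4043]
ee_rot: [0.977, 0.212, -0.0, -0.001]
wrist_force: [-0.0, -0.2, 0.9]
gripper_width: 0.999
time_s: 0.98
tool_pos: [0.4294, -0.2692, 0.4047]
ee_rot: [0.977, 0.212, 0.0, -0.0]
wrist_force: [0.5, -0.8, 0.6]
gripper_width: 1.004
time_s: 1.4
tool_pos: [0.4938, -0.075, 0.4048]
ee_rot: [0.977, 0.212, 0.0, -0.0]
wrist_force: [0.8, -0.4, -0.4]
gripper_width: 0.999
time_s: 1.82
tool_pos: [0.4929, 0.0964, 0.4051]
ee_rot: [0.976, 0.219, 0.001, -0.003]
wrist_force: [0.8, 0.2, 0.4]
gripper_width: 0.998
time_s: 2.23
tool_pos: [0.4918, 0.2613, 0.4053]
ee_rot: [0.976, 0.218, 0.002, -0.004]
wrist_force: [-0.6, 1.5, 0.9]
gripper_width: 1.0
t 2.23 tcp [0.4918 0.2613 0.4053] F [-0.6  1.5  0.9] grip 1.0
row [-0.0012, -0.0025, -0.2907, 0.4418, -0.3568, 0.0401]
```

```bash
python3 -m jog '[[-0.001,-0.0025,-0.2907,0.442,-0.357,0.04,0],[-0.001,-0.0025,-0.2907,0.442,-0.357,0.04,0],[-0.001,-0.0025,-0.2907,0.442,-0.357,0.04,0],[-0.001,-0.0025,-0.2907,0.442,-0.357,0.04,0],[-0.001,-0.0025,-0.2907,0.442,-0.357,0.04,0],[-0.001,-0.0025,-0.2907,0.442,-0.357,0.04,0],[-0.001,-0.0025,-0.2907,0.442,-0.357,0.04,0],[-0.001,-0.0025,-0.2907,0.442,-0.357,0.04,0],[-0.001,-0.0025,-0.2907,0.442,-0.357,0.04,0],[-0.001,-0.0025,-0.2907,0.442,-0.357,0.04,0]]'
python3 - <<'E'
from h import *
c=look("wrist","w1"); P=cloud(c); z=P[...,2]
Q=P[(z>.12)&(z<.175)&(abs(P[...,0]-.53)<.1)&(abs(P[...,1]-.338)<.1)]
print(len(Q),Q.mean(0),Q[:,2].max(),rect(Q))
T=Q[Q[:,2]>.155]; print(len(T),rect(T))
print(manip.get_obs()["joints"].round(2))
delta([.529,.338,.303],Rt(77.5))
E
```

```text
time_s: 3.07
tool_pos: [0.5314, 0.3272, 0.3984]
ee_rot: [0.784, 0.62, -0.004, 0.002]
wrist_force: [0.3, -0.2, -0.1]
gripper_width: 1.001
2224 [0.52993704 0.34485433 0.15830626] 0.1611646419135647 [528.5 339.2 109.7   8.8  77.2]
2046 [528.4 339.2 109.6   8.3  77.2]
[-0.36  0.5  -0.38  1.84  0.24  0.86 -1.08]
t 3.12 tcp [0.5314 0.3274 0.3985] F [-0.2  0.7  0.1] grip 0.996
row [-0.0003, 0.0027, -0.0045, 0.0707, -0.0313, 0.6359]
```

View pics/w1.png

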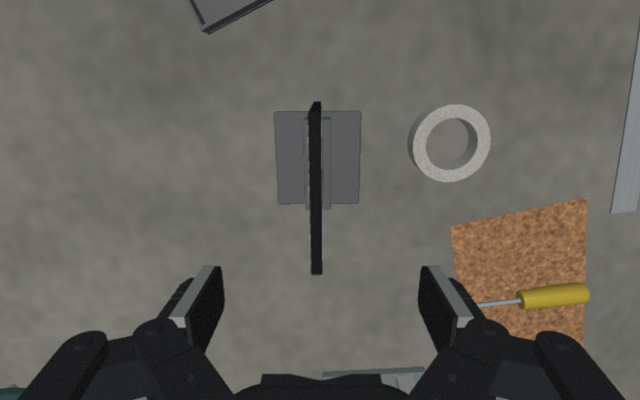

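Wrist view: the screen's top edge is at column 316, centred between the pads. I'm descending and closing.

```bash
python3 -m jog '[[0,0.0027,-0.004,0.078,-0.026,0.25,0],[0,0.0027,-0.004,0.078,-0.026,0.45,0],[0,0.0027,-0.004,0.078,-0.026,0.6,0],[0,0.0027,-0.004,0.078,-0.026,0.65,0],[0,0.0027,-0.004,0.078,-0.026,0.65,0],[0,0.0027,-0.004,0.078,-0.026,0.65,0.4],[0,0.0027,-0.004,0.078,-0.026,0.65,0.8],[0,0.0027,-0.004,0.078,-0.026,0.65,1],[0,0.0027,-0.004,0.078,-0.026,0.65,1],[0,0.0027,-0.004,0.078,-0.026,0.65,1],[0,0.0027,-0.004,0.078,-0.026,0.65,1],[0,0.0027,-0.004,0.078,-0.026,0.65,1]]'
python3 -c "
from h import *
delta([.5284,.3392,.46],Rt(77.2))"
```

```text
time_s: 4.12
tool_pos: [0.5302, 0.3396, 0.3018]
ee_rot: [0.78, 0.626, 0.001, -0.0]
wrist_force: [-0.2, 0.3, 3.8]
gripper_width: 0.084
t 4.12 tcp [0.5302 0.3396 0.3018] F [-0.2  0.3  3.8] grip 0.084
row [0.0001, -0.0005, 0.0016, -0.0036, -0.0107, -1.0545]
```

```bash
python3 -m jog '[[0,0,0,0,0,-0.05,1],[0,0,0,0,0,-0.15,1],[0,0,0,0,0,-0.3,1],[0,0,0,0,0,-0.5,1],[0,0,0,0,0,-0.7,1],[0,0,0,0,0,-0.9,1],[0,0,0,0,0,-0.95,1],[0,0,0,0,0,-0.95,1]]'
python3 - <<'E'
from h import *
c=look("wrist","w2"); 
s=look("side","s2"); P=cloud(s); g=s["image"].astype(int).max(-1)
cv2.imwrite("pics/both2.png",cv2.resize(np.vstack([c["image"],s["image"]])[:,:,::-1],(480,600)))
o=manip.get_obs(); R=Rn.from_quat(o["ee_rot"]).as_matrix()
# screen points in tool frame from wrist cam
L=(cloud(c)-o["tool_pos"])@R
L2=(P-o["tool_pos"])@R
for A,im in((L,c),(L2,s)):
    m=(abs(A[...,0])<.09)&(abs(A[...,1])<.03)&(A[...,2]>.176)&(A[...,2]<.33)
    Q=A[m]; print(len(Q),np.percentile(Q,[1,50,99],axis=0).round(4).tolist())
yaw=np.deg2rad(-9.6); xs=np.array([np.cos(yaw),np.sin(yaw),0]); 
delta([.53,.19,.44],Rt(80.4))
E
```

```text
time_s: 4.78
tool_pos: [0.5302, 0.3399, 0.4464]
ee_rot: [0.78, 0.626, 0.003, -0.0]
wrist_force: [0.2, 0.0, -2.5]
gripper_width: 0.085
363 [[0.0556, -0.0039, 0.1767], [0.0564, 0.0001, 0.21], [0.057, 0.0039, 0.2813]]
1168 [[-0.0519, -0.0056, 0.1781], [0.019, -0.0047, 0.2357], [0.0546, 0.0012, 0.2876]]
t 4.88 tcp [0.5294 0.3387 0.4424] F [-0.3 -0.9 -2.4] grip 0.084
row [-0.0007, 0.0005, -0.0161, -0.9672, 0.2183, 0.017]
```

View pics/both2.png

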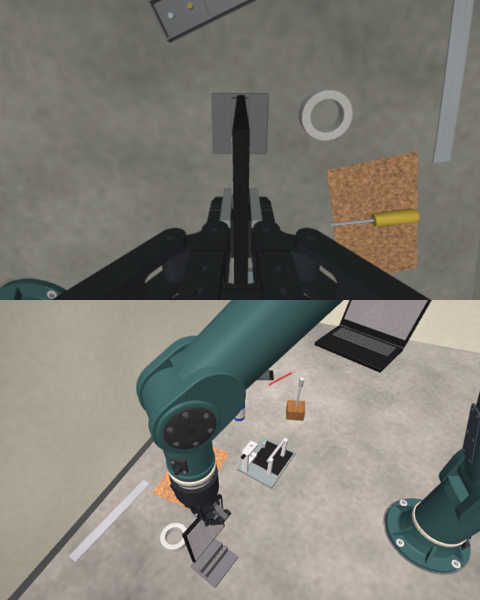

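The screen is held square (edges at tool x -53 and +57 mm, foot 292 mm ahead of the flange). I'm carrying it to above the stand.

```bash
cat >> h.py <<'E'
def stand(x,y,z,c=(.5175,-.057),a=-9.6):
    a=np.deg2rad(a); return np.array([c[0]+x*np.cos(a)-y*np.sin(a), c[1]+x*np.sin(a)+y*np.cos(a), .012+z])
def flange(foot,R,L=.2918,x=.0015): return foot-R@np.array([x,0,L])
E
python3 -m jog '[[0,0,-0.016,-0.2,0.05,-0.02,1],[0,0,-0.016,-0.45,0.1,-0.02,1],[0,0,-0.016,-0.7,0.16,-0.02,1],[0,0,-0.016,-0.95,0.2,-0.02,1],[0,0,-0.016,-0.967,0.218,-0.02,1],[0,0,-0.016,-0.967,0.218,-0.02,1]]'
python3 -c "
from h import *
R=Rt(80.4,-20); print(flange(stand(.0098,0,.0014),R))
delta(flange(stand(.0098,0,.06),R),R)"
```

```text
time_s: 5.38
tool_pos: [0.5304, 0.1862, 0.4437]
ee_rot: [0.766, 0.643, -0.003, -0.0]
wrist_force: [0.7, 0.4, -0.5]
gripper_width: 0.082
[ 0.42850875 -0.04346956  0.28760231]
t 5.38 tcp [0.5304 0.1862 0.4437] F [ 0.7  0.4 -0.5] grip 0.082
row [-0.1127, 0.0018, -0.0019, -1.623, -0.4001, 0.6593]
```

```bash
python3 -m jog '[[-0.02,0.001,-0.001,-0.2,-0.05,0,1],[-0.05,0.001,-0.001,-0.45,-0.1,-0.05,1],[-0.08,0.001,-0.001,-0.7,-0.2,-0.05,1],[-0.11,0.001,-0.001,-0.95,-0.3,-0.05,1],[-0.1127,0.002,-0.002,-1,-0.4,-0.05,1],[-0.1127,0.002,-0.002,-1,-0.4,-0.05,1]]'
python3 -c "
from h import *
R=Rt(80.4,-20)
delta(flange(stand(.0098,0,.12),R),R)"
```

```text
time_s: 5.88
tool_pos: [0.4413, 0.0509, 0.4514]
ee_rot: [0.751, 0.637, 0.112, 0.131]
wrist_force: [0.0, 0.3, -1.9]
gripper_width: 0.081
t 5.88 tcp [0.4413 0.0509 0.4514] F [ 0.   0.3 -1.9] grip 0.081
row [-0.0011, -0.0007, 0.0012, -0.6349, -0.0849, 0.2891]
```

```bash
python3 -m jog '[[0,0,0,-0.2,-0.03,0.05,1],[0,0,0,-0.45,-0.05,0.1,1],[-0.001,0,0.001,-0.6,-0.08,0.2,1],[-0.001,0,0.001,-0.635,-0.085,0.289,1],[-0.001,0,0.001,-0.635,-0.085,0.289,1]]'
python3 - <<'E'
from h import *
c=look("wrist","w3"); s=look("side","s3"); P=cloud(c)
A=np.deg2rad(-9.6); Rz=np.array([[np.cos(A),-np.sin(A),0],[np.sin(A),np.cos(A),0],[0,0,1]])
for nm,cc in(("w",c),("s",s)):
    S=(cloud(cc)-stand(0,0,0))@Rz
    m=(abs(S[...,0]-.04)<.03)&(abs(S[...,1]-.06)<.06)&(abs(S[...,2]-.098)<.006); Q=S[m]
    if len(Q)>5:print(nm,"arm",len(Q),rect(Q),np.percentile(Q,[2,50,98],axis=0).round(4).tolist())
    m=(abs(S[...,0]+.03)<.02)&(abs(S[...,1])<.075)&(abs(S[...,2]-.08)<.006); Q=S[m]
    if len(Q)>5:print(nm,"bar",len(Q),rect(Q),np.percentile(Q,[2,50,98],axis=0).round(4).tolist())
    m=(abs(S[...,0])<.09)&(abs(S[...,1])<.11)&(abs(S[...,2])<.005); Q=S[m]
    if len(Q)>5:print(nm,"deck",len(Q),rect(Q),np.percentile(Q,[1,50,99],axis=0).round(4).tolist())
cv2.imwrite("pics/both3.png",cv2.resize(np.vstack([c["image"],s["image"]])[:,:,::-1],(480,600)))
R=Rt(80.4,-20)
delta(flange(stand(.0098,0,.0014),R),R)
E
```

```text
time_s: 6.3
tool_pos: [0.4337, -0.0421, 0.4055]
ee_rot: [0.752, 0.636, 0.115, 0.131]
wrist_force: [0.3, -0.1, -2.5]
gripper_width: 0.08
w arm 2264 [39.9 66.3 26.8 72.6  0.3] [[0.027, 0.0315, 0.0932], [0.039, 0.0653, 0.0969], [0.0523, 0.1002, 0.0983]]
w bar 1830 [-33.6   0.  120.7  17.2  89.9] [[-0.0413, -0.0563, 0.0768], [-0.0316, 0.0066, 0.0814], [-0.0257, 0.058, 0.0832]]
w deck 14000 [ -0.7   0.2 138.1 179.9   0.2] [[-0.0689, -0.0867, -0.0027], [-0.0124, 0.0124, -0.0008], [0.0399, 0.0889, 0.0011]]
s arm 240 [40.6 67.7 73.6 27.5 89.3] [[0.027, 0.0322, 0.0932], [0.0393, 0.066, 0.098], [0.0526, 0.1022, 0.1001]]
s bar 194 [-33.9   1.5 119.1  17.5  89.8] [[-0.0416, -0.0555, 0.0753], [-0.032, 0.0053, 0.0825], [-0.0254, 0.0598, 0.0857]]
s deck 2154 [ -0.8   1.1 182.8 139.3  89.8] [[-0.0695, -0.0865, -0.0034], [-0.0116, 0.0096, 0.0006], [0.0635, 0.0904, 0.004]]
t 6.4 tcp [ 0.4349 -0.0399  0.4077] F [ 0.4  0.3 -1.6] grip 0.081
row [0.0018, -0.003, 0.0012, -0.0364, -0.3137, 0.7374]
```

View pics/both3.png

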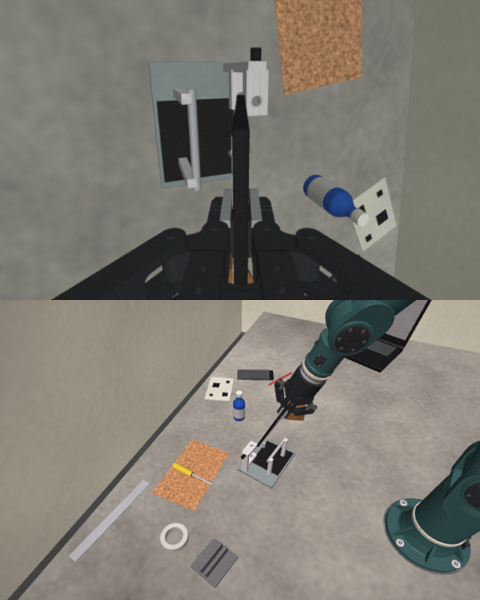

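Both views agree on the stand: deck centre within 1 mm of the estimate, yaw within 0.3°. The bracket arm ends near y +31, so the hole is at about y +47. I'm lowering the screen in stages.

```bash
python3 -m jog '[[0,-0.001,0,-0.01,-0.05,0.12,1],[0.001,-0.002,0.001,-0.02,-0.12,0.28,1],[0.001,-0.003,0.001,-0.03,-0.18,0.42,1],[0.002,-0.003,0.001,-0.036,-0.23,0.53,1],[0.002,-0.003,0.001,-0.036,-0.26,0.61,1],[0.002,-0.003,0.001,-0.036,-0.26,0.61,1],[0.002,-0.003,0.001,-0.036,-0.26,0.61,1],[0.002,-0.003,0.001,-0.036,-0.26,0.61,1]]'
python3 -c "
from h import *
R=Rt(80.4,-20)
delta(flange(stand(.0098,0,.0014),R),R)"
```

```text
time_s: 7.07
tool_pos: [0.4307, -0.0433, 0.3123]
ee_rot: [0.751, 0.636, 0.113, 0.135]
wrist_force: [-0.5, 0.9, -3.0]
gripper_width: 0.085
t 7.07 tcp [ 0.4307 -0.0433  0.3123] F [-0.5  0.9 -3. ] grip 0.085
row [0.0014, 0.0006, 0.0008, -0.0031, -0.0707, 0.1496]
```

```bash
python3 -m jog '[[0.001,0,0,0,-0.02,0.04,1],[0.001,0,0,0,-0.04,0.08,1],[0.001,0,0,0,-0.055,0.115,1],[0.001,0,0,0,-0.06,0.127,1],[0.001,0,0,0,-0.06,0.127,1],[0.001,0,0,0,-0.06,0.127,1]]'
python3 -m jog '[[0,0,0,0,-0.0017,0.0047,1],[0,0,0,0,-0.0034,0.0094,1],[0,0,0,0,-0.0034,0.0094,1],[0,0,0,0,-0.0034,0.0094,1]]'
python3 -c "
from h import *
R=Rt(80.4,-20)
delta(flange(stand(.0098,0,.0014),R),R)"
```

```text
time_s: 7.57
tool_pos: [0.4279, -0.0447, 0.2913]
ee_rot: [0.753, 0.635, 0.11, 0.134]
wrist_force: [-0.3, 0.2, -2.5]
gripper_width: 0.082
time_s: 7.9
tool_pos: [0.4273, -0.0455, 0.2897]
ee_rot: [0.753, 0.635, 0.11, 0.134]
wrist_force: [0.6, 0.4, -1.6]
gripper_width: 0.083
t 7.9 tcp [ 0.4273 -0.0455  0.2897] F [ 0.6  0.4 -1.6] grip 0.083
row [-0.0003, 0.0018, -0.0003, 0.0147, 0.0005, 0.0148]
```

```bash
python3 -m jog '[[0,0.001,0,0.01,-0.0023,0.0063,1],[0,0.001,0,0.01,-0.0023,0.0063,1],[0,0.001,0,0.01,-0.0023,0.0063,1],[0,0.001,0,0.01,-0.0023,0.0063,1]]'
python3 -m jog '[[0,0,0,0,-0.0023,0.0063,1],[0,0,0,0,-0.0023,0.0063,1],[0,0,0,0,-0.0023,0.0063,1],[0,0,0,0,-0.0023,0.0063,1]]'
python3 -c "
from h import *
R=Rt(80.4,-20)
delta(flange(stand(.0098,0,.0014),R),R)"
```

```text
time_s: 8.23
tool_pos: [0.4277, -0.0443, 0.2886]
ee_rot: [0.753, 0.635, 0.111, 0.133]
wrist_force: [1.3, 0.0, -1.4]
gripper_width: 0.084
time_s: 8.57
tool_pos: [0.4279, -0.0443, 0.2876]
ee_rot: [0.753, 0.635, 0.111, 0.133]
wrist_force: [3.0, -0.5, -0.9]
gripper_width: 0.085
t 8.57 tcp [ 0.4279 -0.0443  0.2876] F [ 3.  -0.5 -0.9] grip 0.085
row [-0.0001, 0.001, -0.0004, 0.006, 0.003, 0.0012]
```

```bash
python3 -m jog '[[0,0,0,0.003,0.0063,0.0023,1],[0,0,0,0.003,0.0063,0.0023,1],[0,0,0,0.003,0.0063,0.0023,1]]'
python3 -m jog '[[0,0,0,0,-0.0023,0.0063,1],[0,0,0,0,-0.0023,0.0063,1],[0,0,0,0,-0.0023,0.0063,1]]'
python3 -m jog '[[0,0,0,0,-0.0023,0.0063,1],[0,0,0,0,-0.0023,0.0063,1],[0,0,0,0,-0.0023,0.0063,1]]'
python3 - <<'E'
from h import *
s=look("side","s4")
cv2.imwrite("pics/s4c.png",cv2.resize(s["image"][150:280,270:430,::-1],None,fx=4,fy=4,interpolation=2))
R=Rt(80.4,-20)
delta(flange(stand(.0098,0,.0014),R),R)
E
```

```text
time_s: 8.82
tool_pos: [0.4283, -0.0441, 0.2875]
ee_rot: [0.753, 0.635, 0.11, 0.133]
wrist_force: [0.3, -1.0, 2.3]
gripper_width: 0.084
time_s: 9.07
tool_pos: [0.428, -0.0442, 0.2872]
ee_rot: [0.753, 0.635, 0.111, 0.134]
wrist_force: [-3.3, -1.6, 13.9]
gripper_width: 0.085
time_s: 9.32
tool_pos: [0.4278, -0.0441, 0.287]
ee_rot: [0.753, 0.635, 0.111, 0.135]
wrist_force: [-8.1, -0.8, 25.9]
gripper_width: 0.081
t 9.37 tcp [ 0.4278 -0.0441  0.287 ] F [-7.4 -2.  26.2] grip 0.081
row [0.0006, 0.0013, -0.0004, 0.0051, 0.0051, -0.0024]
```

View pics/s4c.png

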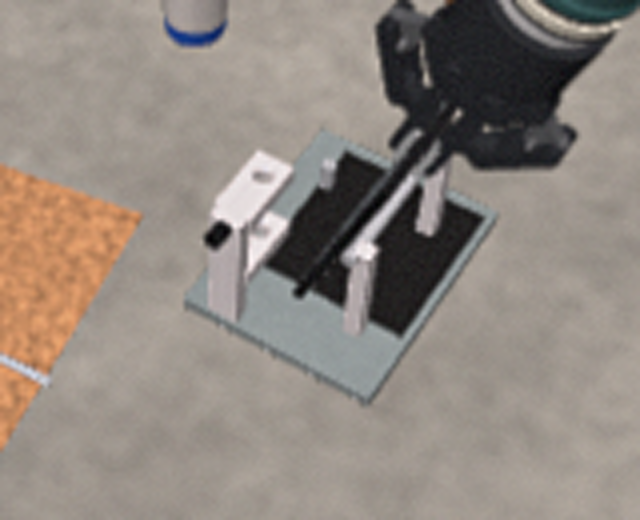

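The crop shows the screen leaning on the bar with its foot on the deck near (300,292), and the wrist reads 26 N of foot contact. I'm relieving the load and letting go.

```bash
python3 -m jog '[[0,0,0,0,0.0034,-0.0094,1],[0,0,0,0,0.0034,-0.0094,1],[0,0,0,0,0.0034,-0.0094,0.9],[0,0,0,0,0.0034,-0.0094,0.8],[0,0,0,0,0.0034,-0.0094,0.7],[0,0,0,0,0.0034,-0.0094,0.6],[0,0,0,0,0.0034,-0.0094,0.5],[0,0,0,0,0.0034,-0.0094,0.5],[0,0,0,0,0.0034,-0.0094,0.5],[0,0,0,0,0.0034,-0.0094,0.5]]'
python3 -m jog '[[0,0,0,0,0,-0.1,0.5],[0,0,0,0,0,-0.25,0.5],[0,0,0,0,0,-0.45,0.5],[0,0,0,0,0,-0.7,0.5],[0,0,0,0,0,-0.75,0.5],[0,0,0,0,0,-0.75,0.5]]'
python3 - <<'E'
from h import *
A=np.deg2rad(-9.6); Rz=np.array([[np.cos(A),-np.sin(A),0],[np.sin(A),np.cos(A),0],[0,0,1]])
for n in("wrist","side"):
    c=look(n,n+"5"); S=(cloud(c)-stand(0,0,0))@Rz; im=c["image"].max(-1)
    m=(im<70)&(abs(S[...,1])<.075)&(S[...,2]>.006)&(S[...,2]<.16)&(abs(S[...,0]+.02+.36*(S[...,2]-.075))<.025)
    Q=S[m]; print(n,len(Q),np.percentile(Q,[1,50,99],axis=0).round(4).tolist())
    f=np.polyfit(Q[:,2],Q[:,0],1); print("lean",np.degrees(np.arctan(-f[0])),"x at deck",f[1])
delta([.42,-.07,.43],Rt(80.4))
E
```

```text
time_s: 10.2
tool_pos: [0.4283, -0.0439, 0.2868]
ee_rot: [0.753, 0.635, 0.111, 0.133]
wrist_force: [0.1, -1.3, 0.8]
gripper_width: 0.499
time_s: 10.7
tool_pos: [0.4001, -0.0416, 0.3717]
ee_rot: [0.754, 0.632, 0.11, 0.137]
wrist_force: [0.0, -0.1, -0.5]
gripper_width: 0.5
wrist 2172 [[-0.047, -0.0569, 0.0379], [-0.0432, 0.0082, 0.1412], [-0.0047, 0.0512, 0.1432]]
lean 19.93274086510724 x at deck 0.0077442977357488965
side 220 [[-0.0457, -0.0527, 0.0112], [-0.0371, 0.0451, 0.1292], [0.0068, 0.0525, 0.1446]]
lean 20.217107170943283 x at deck 0.010016246768125275
t 10.8 tcp [ 0.4    -0.0421  0.3736] F [ 0.4 -0.9 -0.5] grip 0.499
row [0.1148, 0.0026, -0.0035, -0.161, 0.2864, -0.293]
```

The screen leans 20° and is centred (y -54 to +52 mm). I'm heading for the rod now.

```bash
python3 -m jog '[[0.03,0,0,-0.05,0,-0.15,0.4],[0.07,0.001,-0.002,-0.1,0.1,-0.3,0.3],[0.11,0.002,-0.003,-0.15,0.25,-0.3,0.3],[0.1148,0.0026,-0.0035,-0.161,0.286,-0.293,0.3],[0.1148,0.0026,-0.0035,-0.161,0.286,-0.293,0.3]]'
python3 -m jog '[[0,0,0,-0.3,0.08,0,0.3],[0,0,0,-0.55,0.16,0,0.3],[0,0,0,-0.8,0.25,0,0.3],[0,0,0,-1,0.3,0,0.3],[0,0,0,-1,0.3,0,0.3]]'
python3 -c "
from h import *
c=look('wrist','w6'); P=cloud(c); z=P[...,2]; Q=P[(z>.165)&(z<.185)&(abs(P[...,0]-.5)<.04)&(abs(P[...,1]+.334)<.04)]
print(len(Q),len(Q) and rect(Q))
delta([.5005,-.334,.39],Rt(80.4))"
```

```text
time_s: 11.22
tool_pos: [0.4241, -0.0718, 0.4295]
ee_rot: [0.764, 0.645, -0.001, -0.001]
wrist_force: [1.1, -0.0, -0.0]
gripper_width: 0.703
time_s: 11.63
tool_pos: [0.4405, -0.2332, 0.4264]
ee_rot: [0.767, 0.642, -0.004, 0.0]
wrist_force: [-1.5, 0.3, 0.3]
gripper_width: 0.698
0 0
t 11.68 tcp [ 0.4403 -0.2296  0.4264] F [-0.2  0.8 -0.7] grip 0.703
row [-0.0017, 0.0011, -0.002, -0.6153, 0.517, 0.2419]
```

```bash
python3 -m jog '[[-0.002,0.001,-0.002,-0.2,0.2,0,0.3],[-0.002,0.001,-0.002,-0.45,0.4,0.1,0.3],[-0.002,0.001,-0.002,-0.6,0.5,0.15,0.3],[-0.002,0.001,-0.002,-0.615,0.517,0.2,0.3],[-0.002,0.001,-0.002,-0.615,0.517,0.2,0.3],[-0.002,0.001,-0.002,-0.615,0.517,0.2,0.3]]'
python3 -c "
from h import *
c=look('wrist','w7'); P=cloud(c); z=P[...,2]; Q=P[(z>.165)&(z<.185)&(abs(P[...,0]-.5)<.04)&(abs(P[...,1]+.334)<.04)]
print(len(Q),len(Q) and (Q.mean(0),rect(Q)))
Q=P[(z>.04)&(z<.05)&(abs(P[...,0]-.5)<.06)&(abs(P[...,1]+.334)<.06)]; print('block',len(Q),len(Q) and (Q.mean(0),rect(Q)))
delta([.5005,-.334,.313],Rt(80.4))"
```

```text
time_s: 12.18
tool_pos: [0.5015, -0.3272, 0.3963]
ee_rot: [0.761, 0.649, 0.001, -0.001]
wrist_force: [-0.8, -0.5, -0.2]
gripper_width: 0.701
627 (array([ 0.49992845, -0.33416032,  0.17380039]), array([ 499.7, -335.5,   15.9,   15.9,   40.6]))
block 4534 (array([ 0.50005426, -0.33209347,  0.04421411]), array([ 499.4, -336. ,   70.4,   70.6,   17.4]))
t 12.23 tcp [ 0.5016 -0.3266  0.3971] F [-0.1  0.9 -0.5] grip 0.695
row [0.0001, -0.0008, 0.0035, -0.0515, 0.0002, 0.5607]
```

View pics/w7.png

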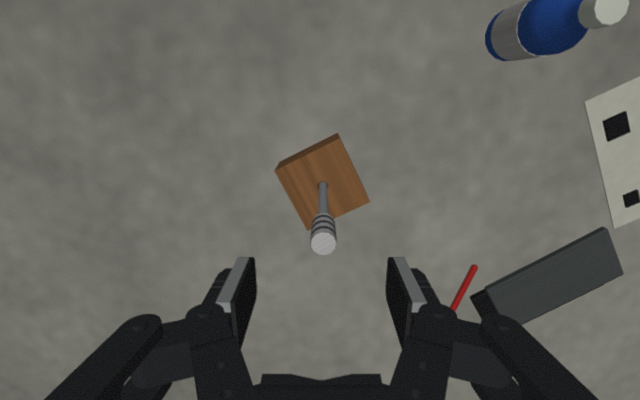

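The knob is seen at (322,243), centred between the pads, at world (0.4997, -0.3355). I'm descending to grip it.

```bash
python3 -m jog '[[0,0,0.003,-0.061,-0.003,0.1,0.3],[0,0,0.003,-0.061,-0.003,0.3,0.3],[0,0,0.003,-0.061,-0.003,0.48,0.3],[0,0,0.003,-0.061,-0.003,0.56,0.3],[0,0,0.003,-0.061,-0.003,0.56,0.3],[0,0,0.003,-0.061,-0.003,0.56,0.3],[0,0,0.003,-0.061,-0.003,0.56,0.5],[0,0,0.003,-0.061,-0.003,0.56,0.7],[0,0,0.003,-0.061,-0.003,0.56,1],[0,0,0.003,-0.061,-0.003,0.56,1],[0,0,0.003,-0.061,-0.003,0.56,1],[0,0,0.003,-0.061,-0.003,0.56,1],[0,0,0.003,-0.061,-0.003,0.56,1]]'
python3 -c "
from h import *
delta([.4997,-.3355,.313],Rt(80.4))"
```

```text
time_s: 13.32
tool_pos: [0.5005, -0.3378, 0.315]
ee_rot: [0.764, 0.645, 0.002, 0.001]
wrist_force: [-0.7, 0.4, 6.6]
gripper_width: 0.174
t 13.32 tcp [ 0.5005 -0.3378  0.315 ] F [-0.7  0.4  6.6] grip 0.174
row [0.0012, -0.0003, -0.0003, 0.0143, -0.0077, 0.0132]
```

```bash
python3 -m jog '[[0,0,0,0,0,-0.04,1],[0,0,0,0,0,-0.12,1],[0,0,0,0,0,-0.25,1],[0,0,0,0,0,-0.45,1],[0,0,0,0,0,-0.7,1],[0,0,0,0,0,-0.95,1],[0,0,0,0,0,-0.95,1],[0,0,0,0,0,-0.95,1]]'
python3 - <<'E'
from h import *
o=manip.get_obs(); print(o["wrist_force"],o["gripper_width"])
R=Rn.from_quat(o["ee_rot"]).as_matrix()
for n in("wrist","side"):
    c=look(n,n+"8"); L=(cloud(c)-o["tool_pos"])@R
    m=(np.hypot(L[...,0],L[...,1])<.03)&(L[...,2]>.18)&(L[...,2]<.33); Q=L[m]
    if len(Q)<10: print(n,len(Q)); continue
    print(n,len(Q),np.percentile(Q,[1,50,99],axis=0).round(4).tolist())
    for k in(0,1): f=np.polyfit(Q[:,2],Q[:,k],1); print("slope",f[0].round(4),"at .305",np.polyval(f,.305).round(4))
# eye hole from earlier images: dark blob in arm top
A=np.deg2rad(-9.6); Rz=np.array([[np.cos(A),-np.sin(A),0],[np.sin(A),np.cos(A),0],[0,0,1]])
for n in("w3","side5","top0","s4"):
    c=ld(n); v,u=np.mgrid[0:400,0:640]
    G=(ray(c,np.stack([u,v],-1).reshape(-1,2),.11)-stand(0,0,.098))@Rz; G=G.reshape(400,640,3)
    g=c["image"].mean(-1); m=(abs(G[...,0]-.04)<.009)&(abs(G[...,1]-.048)<.012)
    th=g[m].max()*.5+g[m].min()*.5; q=G[m&(g<th)]
    print(n,len(q),"min/max",g[m].min(),g[m].max(),"hole",q.mean(0).round(4)[:2],np.ptp(q,axis=0).round(4)[:2])
delta(stand(.04,.048,.098)+[0,0,.315+.02],Rt(80.4))
E
```

```text
time_s: 13.98
tool_pos: [0.5002, -0.3377, 0.4596]
ee_rot: [0.764, 0.645, 0.002, 0.003]
wrist_force: [-0.2, -0.7, -1.0]
gripper_width: 0.172
[-0.19184518 -0.67247454 -1.02175384] 0.17182644990513007
wrist 802 [[0.0018, -0.0057, 0.1844], [0.0048, -0.0019, 0.2222], [0.0057, 0.002, 0.3012]]
slope -0.0013 at .305 0.0044
slope -0.0023 at .305 -0.0021
side 127 [[-0.0007, -0.008, 0.1812], [0.0041, -0.004, 0.238], [0.0088, 0.0017, 0.3037]]
slope 0.0128 at .305 0.005
slope -0.0186 at .305 -0.005
w3 146 min/max 95.33333333333333 190.66666666666666 hole [0.0393 0.0469] [0.0109 0.0109]
side5 12 min/max 136.33333333333334 232.66666666666666 hole [0.0404 0.0463] [0.0098 0.0082]
top0 13 min/max 133.33333333333334 229.0 hole [0.0398 0.0453] [0.0085 0.0085]
s4 11 min/max 138.33333333333334 233.66666666666666 hole [0.0406 0.0467] [0.0098 0.0068]
t 14.08 tcp [ 0.4988 -0.3377  0.4558] F [-0.  -0.2 -1.1] grip 0.17
row [0.0001, -0.0007, -0.0004, 2.186, 0.0753, 0.0767]
```

```bash
python3 -m jog '[[0,0,0,0.15,0,0,1],[0,0,0,0.35,0,0,1],[0,0,0,0.6,0.01,0,1],[0,0,0,0.85,0.02,0,1],[0,0,0,1,0.03,0,1]]'
python3 -m jog '[[0,0,0,0.25,0,0,1],[0,0,0,0.5,0.01,0,1],[0,0,0,0.75,0.02,0,1],[0,0,0,0.95,0.03,0,1],[0,0,0,1,0.03,0,1],[0,0,0,1,0.03,0,1]]'
python3 -m jog '[[0,0,0,0.08,0.005,0.02,1],[0,0,0,0.14,0.01,0.04,1],[0,0,0,0.164,0.02,0.07,1],[0,0,0,0.164,0.02,0.07,1],[0,0,0,0.164,0.02,0.07,1],[0,0,0,0.164,0.02,0.07,1]]'
cat > rel.py <<'E'
from h import *
import sys
A=np.deg2rad(-9.6); Rz=np.array([[np.cos(A),-np.sin(A),0],[np.sin(A),np.cos(A),0],[0,0,1]])
o=manip.get_obs(); E0=stand(.04,.0465,.098)
print("t",o["time_s"],"flange rel eye (stand)",((o["tool_pos"]-E0)@Rz).round(4),"F",o["wrist_force"].round(1), "tilt",((Rn.from_quat(o["ee_rot"]).as_matrix()[:,2])@Rz).round(4))
for n in("wrist","side"):
    c=look(n,n+sys.argv[1]); S=(cloud(c)-E0)@Rz; cam=(-c["R"].T@c["t"]-E0)@Rz
    m=(np.hypot(S[...,0],S[...,1])<.03)&(S[...,2]>.006)&(S[...,2]<.24-.09); Q=S[m]
    if len(Q)<10: print(n,len(Q)); continue
    d=cam-np.median(Q,axis=0); d=d[:2]/np.hypot(*d[:2])
    f=[np.polyfit(Q[:,2],Q[:,k],1) for k in(0,1)]
    lo=Q[:,2].min(); print(n,len(Q),"axis slope",[round(g[0],4) for g in f],"axis at low",np.round([np.polyval(g,lo) for g in f]-d*.0032,4),"low z",lo.round(4))
E
python3 rel.py 9
python3 -c "
from h import *
a=ld('wrist9')['image'][:,:,::-1]; b=ld('side9')['image'][:,:,::-1]
b=cv2.resize(b[100:260,270:430],(400,400),interpolation=2); cv2.imwrite('pics/both9.png',np.hstack([a[:,120:520],b]))"
```

```text
time_s: 14.5
tool_pos: [0.5288, -0.1863, 0.4549]
ee_rot: [0.763, 0.647, 0.001, -0.002]
wrist_force: [0.4, 0.3, -0.8]
gripper_width: 0.168
time_s: 15.0
tool_pos: [0.5583, -0.0401, 0.4556]
ee_rot: [0.762, 0.648, 0.001, -0.002]
wrist_force: [-0.1, 0.5, -1.3]
gripper_width: 0.169
time_s: 15.5
tool_pos: [0.5658, -0.0209, 0.446]
ee_rot: [0.765, 0.645, 0.001, 0.0]
wrist_force: [-0.0, 0.1, -0.5]
gripper_width: 0.169
t 15.5 flange rel eye (stand) [ 0.0016 -0.0029  0.336 ] F [-0.   0.1 -0.5] tilt [ 0.0014  0.0014 -1.    ]
wrist 772 axis slope [np.float64(0.0011), np.float64(-0.0005)] axis at low [-0.     -0.0014] low z 0.0324
side 130 axis slope [np.float64(0.0043), np.float64(0.0011)] axis at low [ 0.0003 -0.0013] low z 0.034
```

View pics/both9.png

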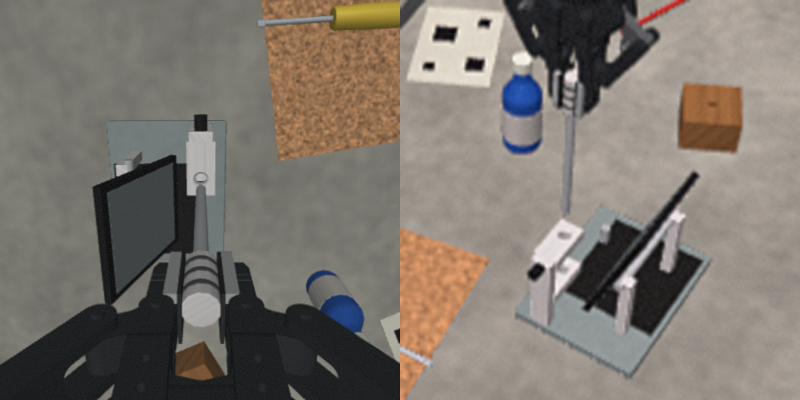

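The rod is straight above the hole: wrist crop shows the tip at (200,183) and the hole at (200,178). Both views put the axis 1.4 mm short in stand y. I'm correcting and lowering to about 6 mm above the mouth.

```bash
python3 -m jog '[[0,0,0,0.009,0,0.05,1],[0,0,0,0.009,0,0.1,1],[0,0,0,0.009,0,0.15,1],[0,0,0,0.009,0,0.165,1],[0,0,0,0.009,0,0.165,1],[0,0,0,0.009,0,0.165,1]]'
python3 rel.py 10
python3 - <<'E'
from h import *
a=ld('wrist10'); v,u=np.mgrid[0:400,0:640]
p=proj(a,[stand(.04,.0465,.098)])[0]; print(p)
x,y=int(p[0]),int(p[1])
cv2.imwrite('pics/c10.png',np.hstack([cv2.resize(a['image'][y-40:y+40,x-40:x+40,::-1],(400,400),interpolation=2),
 cv2.resize(ld('side10')['image'][140:240,290:390,::-1],(400,400),interpolation=2)]))
E
```

```text
time_s: 16.1
tool_pos: [0.5661, -0.0185, 0.4212]
ee_rot: [0.764, 0.645, 0.001, -0.0]
wrist_force: [-0.5, 0.2, -0.8]
gripper_width: 0.168
t 16.1 flange rel eye (stand) [ 0.0015 -0.0004  0.3112] F [-0.5  0.2 -0.8] tilt [ 0.0015  0.0021 -1.    ]
wrist 1756 axis slope [np.float64(0.0037), np.float64(0.0413)] axis at low [-0.0003 -0.001 ] low z 0.0076
side 190 axis slope [np.float64(-0.0117), np.float64(0.0295)] axis at low [0.0012 0.    ] low z 0.0075
[320.35382416 188.4330323 ]
```

View pics/c10.png

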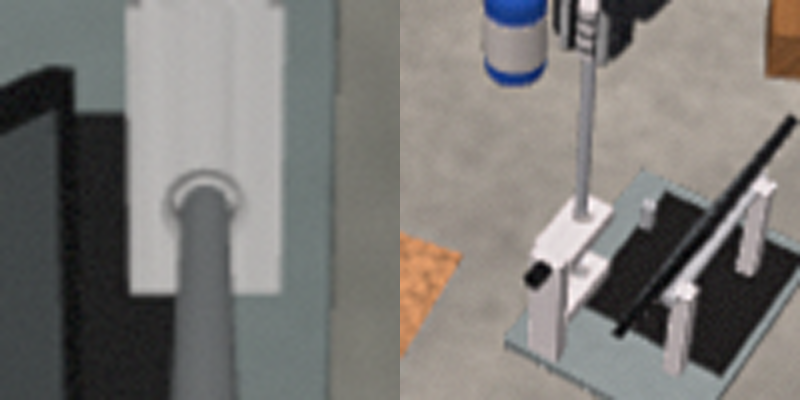

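The crop shows the tip (about (205,190)) inside the chamfer ring. I'm descending in stages and checking forces.

```bash
python3 -m jog '[[0,0,0,0.001,0,0.02,1],[0,0,0,0.001,0,0.04,1],[0,0,0,0.001,0,0.06,1],[0,0,0,0.001,0,0.08,1],[0,0,0,0.001,0,0.08,1],[0,0,0,0.001,0,0.08,1]]'
python3 -m jog '[[0,0,0,0,0,0.02,1],[0,0,0,0,0,0.04,1],[0,0,0,0,0,0.06,1],[0,0,0,0,0,0.08,1],[0,0,0,0,0,0.08,1],[0,0,0,0,0,0.08,1]]'
python3 rel.py 11
```

```text
time_s: 16.7
tool_pos: [0.5675, -0.0173, 0.4136]
ee_rot: [0.764, 0.645, 0.003, 0.002]
wrist_force: [-3.8, -0.5, 20.7]
gripper_width: 0.171
time_s: 17.2
tool_pos: [0.5661, -0.0188, 0.3967]
ee_rot: [0.764, 0.645, 0.001, -0.0]
wrist_force: [-1.0, -1.3, -2.1]
gripper_width: 0.168
t 17.2 flange rel eye (stand) [ 0.0015 -0.0007  0.2867] F [-1.  -1.3 -2.1] tilt [ 7.0e-04  1.5e-03 -1.0e+00]
wrist 6132 axis slope [np.float64(0.0034), np.float64(0.0016)] axis at low [-0.0004  0.0023] low z 0.0062
side 338 axis slope [np.float64(-0.01), np.float64(0.0387)] axis at low [ 0.0004 -0.0012] low z 0.0061
```

```bash
python3 -m jog '[[0,0,0,0,0,0.03,1],[0,0,0,0,0,0.07,1],[0,0,0,0,0,0.12,1],[0,0,0,0,0,0.17,1],[0,0,0,0,0,0.18,1],[0,0,0,0,0,0.18,1],[0,0,0,0,0,0.18,1]]'
python3 rel.py 12
python3 - <<'E'
from h import *
A=np.deg2rad(-9.6); Rz=np.array([[np.cos(A),-np.sin(A),0],[np.sin(A),np.cos(A),0],[0,0,1]])
for n in("wrist12","side12"):
    c=ld(n); S=(cloud(c)-stand(.04,.0465,.098))@Rz
    m=(np.hypot(S[...,0],S[...,1])<.012)&(S[...,2]<-.015)&(S[...,2]>-.05); Q=S[m]; print(n,len(Q),len(Q) and np.percentile(Q,[2,50,98],axis=0).round(4).tolist())
a=ld("side12")
cv2.imwrite('pics/c12.png',np.hstack([cv2.resize(a['image'][150:230,290:370,::-1],(400,400),interpolation=2),cv2.resize(ld("wrist12")['image'][100:260,220:380,::-1],(400,400),interpolation=2)]))
E
```

```text
time_s: 17.88
tool_pos: [0.5661, -0.0185, 0.3699]
ee_rot: [0.764, 0.645, 0.001, -0.0]
wrist_force: [0.1, -2.7, -2.9]
gripper_width: 0.168
t 17.8833 flange rel eye (stand) [ 0.0015 -0.0005  0.2599] F [ 0.1 -2.7 -2.9] tilt [ 8.0e-04  1.6e-03 -1.0e+00]
wrist 11622 axis slope [np.float64(-0.0053), np.float64(0.0148)] axis at low [0.0005 0.0017] low z 0.0062
side 467 axis slope [np.float64(-0.0216), np.float64(0.0103)] axis at low [0.0015 0.0017] low z 0.0062
wrist12 0 0
side12 5 [[-0.0043, -0.0008, -0.0434], [-0.0028, 0.0019, -0.0403], [-0.0011, 0.0038, -0.0377]]
```

View pics/c12.png

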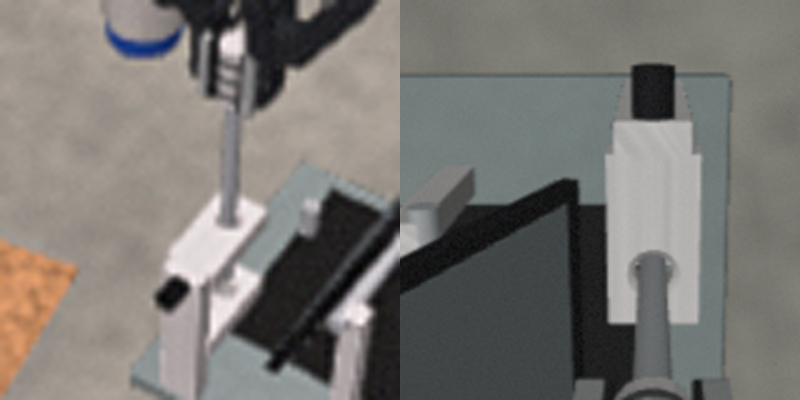

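The rod is through the upper eye (side crop (228,225)) with its tip about 8 mm above the lower eye, and a small side load in y. I'm shifting 0.5 mm and going on.

```bash
python3 -m jog '[[0,0,0,-0.003,-0.003,0.01,1],[0,0,0,-0.003,-0.003,0.03,1],[0,0,0,-0.003,-0.003,0.05,1],[0,0,0,-0.003,-0.003,0.07,1],[0,0,0,-0.003,-0.003,0.08,1],[0,0,0,-0.003,-0.003,0.08,1]]'
python3 -m jog '[[0,0,0,0,0,0.02,1],[0,0,0,0,0,0.04,1],[0,0,0,0,0,0.05,1],[0,0,0,0,0,0.05,1],[0,0,0,0,0,0.05,1]]'
```

```text
time_s: 18.48
tool_pos: [0.566, -0.0187, 0.3582]
ee_rot: [0.764, 0.645, 0.002, 0.0]
wrist_force: [0.2, -3.5, -1.7]
gripper_width: 0.167
time_s: 18.9
tool_pos: [0.5658, -0.0188, 0.3507]
ee_rot: [0.764, 0.645, 0.001, 0.0]
wrist_force: [0.6, -3.8, -2.6]
gripper_width: 0.169
```

```bash
python3 -m jog '[[0,0,0,-0.005,0,0.02,1],[0,0,0,-0.005,0,0.05,1],[0,0,0,-0.005,0,0.08,1],[0,0,0,-0.005,0,0.1,1],[0,0,0,-0.005,0,0.103,1],[0,0,0,-0.005,0,0.103,1],[0,0,0,-0.005,0,0.103,1]]'
python3 rel.py 13
python3 - <<'E'
from h import *
A=np.deg2rad(-9.6); Rz=np.array([[np.cos(A),-np.sin(A),0],[np.sin(A),np.cos(A),0],[0,0,1]])
for n in("wrist13","side13"):
    c=ld(n); S=(cloud(c)-stand(0,0,0))@Rz
    E=S-np.array([.04,.0465,0])
    m=(np.hypot(E[...,0],E[...,1])<.014)&(E[...,2]>.12)&(E[...,2]<.21); Q=E[m]; print(n,"knob top",len(Q) and np.percentile(Q[:,2],[50,95,99]).round(4))
    m=(np.hypot(E[...,0],E[...,1])<.007)&(E[...,2]>.104)&(E[...,2]<.14); Q=E[m]
    if len(Q): print("rod low end of knob zone z hist",np.histogram(Q[:,2],8))
    im=c["image"].max(-1)
    m=(im<70)&(abs(S[...,1])<.075)&(S[...,2]>.006)&(S[...,2]<.16)&(abs(S[...,0]+.02+.36*(S[...,2]-.075))<.025)
    Q=S[m]; f=np.polyfit(Q[:,2],Q[:,0],1); print("screen",len(Q),np.percentile(Q,[1,99],axis=0).round(4).tolist(),"lean",np.degrees(np.arctan(-f[0])).round(1),"x0",f[1].round(4))
a=ld("side13")
cv2.imwrite('pics/c13.png',np.hstack([cv2.resize(a['image'][150:230,290:370,::-1],(400,400),interpolation=2),cv2.resize(ld("wrist13")['image'][100:400,170:470,::-1],(400,400),interpolation=2)]))
E
```

```text
time_s: 19.48
tool_pos: [0.5656, -0.0193, 0.3352]
ee_rot: [0.764, 0.645, 0.001, -0.0]
wrist_force: [1.2, -1.9, -2.8]
gripper_width: 0.165
t 19.4833 flange rel eye (stand) [ 0.0012 -0.0013  0.2252] F [ 1.2 -1.9 -2.8] tilt [ 0.0017  0.0024 -1.    ]
wrist 19870 axis slope [np.float64(0.0014), np.float64(0.1339)] axis at low [-0.0002 -0.0068] low z 0.0064
side 621 axis slope [np.float64(-0.0112), np.float64(0.0845)] axis at low [-0.0003 -0.003 ] low z 0.0065
wrist13 knob top [0.1824 0.1963 0.2043]
rod low end of knob zone z hist (array([40, 42, 41, 43, 44, 55, 53, 49]), array([0.10436055, 0.10875505, 0.11314955, 0.11754405, 0.12193854,
       0.12633304, 0.13072754, 0.13512204, 0.13951654]))
screen 5952 [[-0.0461, -0.0306, 0.0073], [0.0093, 0.0513, 0.1429]] lean 20.4 x0 0.0121
side13 knob top [0.1786 0.2002 0.2063]
rod low end of knob zone z hist (array([5, 4, 4, 6, 4, 6, 3, 6]), array([0.1044576 , 0.10885647, 0.11325533, 0.1176542 , 0.12205306,
       0.12645192, 0.13085079, 0.13524965, 0.13964852]))
screen 223 [[-0.0458, -0.0534, 0.0141], [0.006, 0.0526, 0.1458]] lean 20.2 x0 0.01
```

View pics/c13.png

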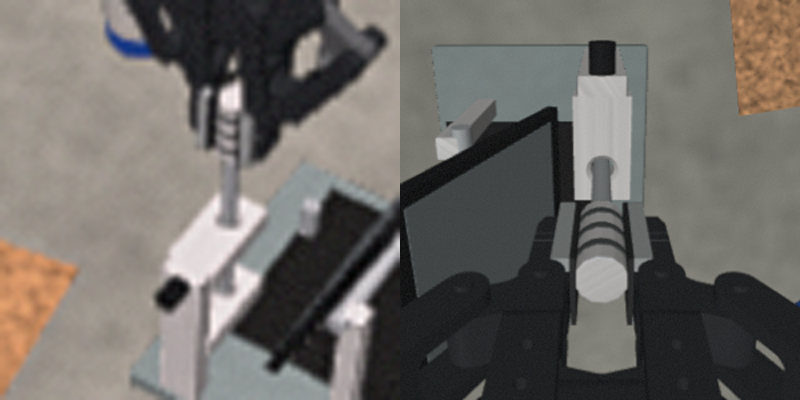

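```bash
python3 - <<'E'
from h import *
for n in("wrist8","wrist9","wrist12","wrist13"):
    c=ld(n); g=c["image"].mean(-1); r=c["range_z"]
    m=((g>165)&(r<.28)&(r>.12)).astype(np.uint8); m[:240]=0
    k,l,s,ce=cv2.connectedComponentsWithStats(m)
    if k>1:
        i=1+s[1:,4].argmax(); print(n,s[i],ce[i].round(1),"depth",np.median(r[l==i]).round(4))
    o=ce[i].astype(int); X=cloud(c)[l==i].mean(0).round(4); print("  knob top world",X)
c=ld("side13")
print("side px of axis at z", {z:proj(c,[stand(.04,.0465,z-.012)])[0].round(1).tolist() for z in(.11,.15,.16,.17,.178)})
print("side crop origin (290,150), x5")
E
```

```text
wrist8 [313 295   1   1   1] [313. 295.] depth 0.1257
  knob top world [ 0.4983 -0.3292  0.3195]
wrist9 [303 293  37  33 923] [320.2 308.7] depth 0.1274
  knob top world [ 0.5647 -0.0184  0.3061]
wrist12 [303 293  37  33 982] [320.6 308.8] depth 0.1274
  knob top world [ 0.5651 -0.016   0.23  ]
wrist13 [303 293  37  33 991] [320.6 309. ] depth 0.1274
  knob top world [ 0.5648 -0.0168  0.1953]
side px of axis at z {0.11: [335.2, 193.9], 0.15: [335.8, 182.8], 0.16: [336.0, 179.9], 0.17: [336.1, 177.0], 0.178: [336.3, 174.6]}
side crop origin (290,150), x5
```

No slip in the grip. The knob top is at z 0.1953, so the tip is at about 0.029: 15.7 mm below the lower eye and 17 mm above the deck. I'm handing the job in.

```bash
python3 -m jog '[[0,0,0,-0.001,0,0,1],[0,0,0,-0.001,0,0,1],[0,0,0,-0.001,0,0,1]]'; python3 -c "
from bench import manip
print(manip.finish_job(), manip.get_obs()['wrist_force'])"
```

```text
time_s: 19.83
tool_pos: [0.5656, -0.0193, 0.3356]
ee_rot: [0.764, 0.645, 0.002, 0.0]
wrist_force: [-0.5, -1.7, -2.6]
gripper_width: 0.168
the job is handed in; nothing more can be done
the job is handed in; nothing more can be done
```

The screen is leaning in the stand, let go, and the rod is threaded through both eyes with the gripper still holding its knob. I handed in at 19.8 s of the 61 s; no verdict is reported.

**Screen:** after release it leaned about 20° on the crossbar. The side view puts its edges at y -53 and +53 mm, so it is centred to about 1 mm. The last check before hand-in showed it unmoved.

**Rod:** the tip is about 15.7 mm below the lower eye and 17 mm above the deck, worked out from the knob's measured height because the tip itself is not visible. The tool is within 0.003 rad of upright, and the knob did not slip in the grip.

**Forces:**
- While seating the screen, I pressed its foot on the deck with up to 26 N, and eased that off before opening the gripper.
- The rod's tip caught the rim of the upper eye at about 21 N and then slid in.
- At the end a small side load of about 2 N remained.

**Checks that failed or disagreed:** the automatic rod-tilt fit was unusable at the end because the fingers got into its measuring region. I relied on the tool angle, the knob position and the pictures instead. The arm kept well clear of the screwdriver, bottle and tape roll, but I did not re-measure them at the end.

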